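# Unload a steam canner: invert the jam jar to seal it and stand it to cool

### The arm

A 6-joint arm with a two-finger parallel gripper is mounted at the origin on a cart in front of the work surface, level with it; the furniture and walls round the work are solid. World frame = base frame: x ahead of the robot, y to its left, z up, the work surface at z = 0. Lengths are in m, angles in rad, forces in N, time in s.
With the tool pointing down it reaches from about 0.35 to 0.775 m from the base axis. Payload 5.5 kg.
Tool frame: the origin (TCP) lies midway between the tips of the shut fingers; the grasp point (between the pads) lies grip_point_offset behind it (grip_point_offset is the distance from the TCP to the grasp point, in m); z points along the fingers, y is the direction in which the jaws open and shut (so a half turn about z gives the same grasp; the last joint's range is limited). The gripper opens to 85 mm and grips with 20 to 120 N. Pads are 22 mm wide; open, the fingers measure 114 mm over their backs; the gripper's body (76 mm by 85 mm) begins 54 mm behind the grasp point. The pads swing forward as they close: fully open they stand 13 mm farther back than shut.
Start: joints at [-1.456, 0.313, 0.046, 1.304, 0, 1.431], TCP at [0.145, -0.556, 0.211] pointing down, gripper open.
Joint ranges: [-2.76, 2.76], [-0.86, 1.69], [-1.03, 1.26], [-2.2, 2.34], [-1.47, 1.5], [-3.14, 3.14]. Speed limits (rad/s): [2.57, 2.57, 3.14, 3.14, 3.14, 3.14].

### API

Orientations are given as a unit quaternion [w, x, y, z].
In Python, from workcell import * gives the robot as it stands.
- The arm moves only by the tool send_rows, never from a script. Its argument "series" is one flat list of numbers, 7 for each row, row after row: the shift along the tool's x, y, z in cm, then the turn, a rotation vector about the tool's x, y, z in degrees, then the opening, from 0 (shut) to 1 (fully open). A call has 1 to 10 rows; each row is the pose to reach, as a shift and turn from the pose commanded when the call began, along the tool's axes at that moment; what a row does not reach only later rows make up. A row lasts 1/12 s, in which the tool goes at most 41.7 mm and 7.16 degrees, less where a joint would pass 70% of its speed; a pose out of reach is approached as far as the arm can. A call with a gripper value outside its range is refused whole. The fingers move at their own pace and stop on an object; "newtons" is the grip in N (left out, the last holds). Time passes only in rows, so rows that repeat a pose let the fingers close. It gives the time, the measured TCP pose, the force and the opening at its end, in the units of the state.
- get_state(): the state, without advancing time (a new reading comes with each control period).
- read_camera(name): name is "side" or "top" or "wrist"; returns the picture (420x560x3 uint8, blue, green, red); there is no depth.
- camera_info(name): a dict with "K" (3x3 intrinsics, pixels), "xyz" and "attitude" of the camera in the world. Camera axes: x right, y down, z forward; pixel columns grow to the right and rows downward; lengths in m; the calibration is good to about 2 mm. A picture is of the moment at which its call begins: read the wrist's pose just before it. camera_info takes no time and is no camera call; for the wrist camera it gives the pose at the moment of the call.
- hand_in(): hands the job in, once; it reports no verdict.
Trained networks look in the newest picture that a camera, given by its name, has taken for a name from the list of things; names that differ only in an ending like _2 or _b are one class to them, and where a whole thing is asked for, a point or a joint stands for the part that bears it (a point fixed in the world has none). Each returns a list of dicts, best first, with "p" (0 to 1); they miss things now and then, are a little off and sometimes report something else, mostly with a low value. They report only what shows in the picture. A call takes as long as a camera call.
- silhouettes(camera, label): "pixels" (420x560 bool, what is visible of it) and "box" ([left, top, width, height] in pixels, round what is visible of it).
The state is a dict: "clock": time; "joint_pos": joint angles; "qvel": joint speeds; "tau": joint torques, N m; "tcp_pos": TCP position; "orientation": TCP orientation; "wrist_force": force on the tool from outside, world axes, zero at the start; "ft_torque": the same for the moment, N m; "finger_gap": finger opening in m.
Only numpy, scipy, OpenCV 4.12 (cv2) and the standard library are available. Lean on these libraries where they do the work, as an engineer would, in place of code of your own. Each camera call takes 0.05 s, during which the arm holds its last target. There are 200 camera calls.

### The job

Lift the glass dome off the steam canner by its knob and set it down gently, knob up, on the middle of the black chopping board. Then take the jam jar out of the canner, turn it upside down in the gripper (its lid at least 45 degrees below level) and hold it so for two seconds to seal its lid, and stand it gently, upright and fully supported, on the free part of the round wooden board, beside the jar that already cools there. Leave that first jar and everything else on the worktop where they are.

Things in the scene. Friction and masses are not known exactly. Their poses are not given: they have to be found in the camera images.
- canner_base: Shallow round steel base of the steam canner, fixed, 190 mm across, rim 50 mm high, two wire side grips along its y axis (240 mm over them). Origin: centre of its underside. Inside is a flat round rack whose top is 25 mm above the origin; the jam jar stands on it. A ledge 42 mm above the origin, inside the rim, carries the dome's edge.
- dome_lid: Clear glass dome lid of the canner, loose, about 0.32 kg: steel edge 173 mm across, glass 98 mm high, black knob on top. Origin: centre of its lower edge; z runs up to the knob. Inside it is hollow, 94 mm deep; the jar below reaches up into it, so the dome must rise at least 80 mm straight up before it moves sideways.
- lid_knob (a point): Centre of the dome's black knob, 120 mm above the dome's lower edge on its axis. The knob is round, 35 mm across, and stands 36 mm proud of the glass (its top is 14 mm above this point).
- jam_jar: The jar to be treated, in the canner under the dome: closed glass jam jar with a white screw lid, round, 63 mm across, 94 mm tall, 0.23 to 0.43 kg. Origin: centre of its underside; z points to its lid.
- round_board: Round wooden board on the worktop, fixed, about 238 mm across (usable radius 117 mm), 16 mm thick. Origin: centre of its underside. The first jar stands in its +x half; the -x half is free.
- first_jar: A jar of the same kind and size, already standing upright on the round board. Origin: centre of its underside. Must not be moved.
- black_board: Black chopping board lying flat, fixed, 160 (its x) x 240 (its y) x 11 mm with a white-rimmed hand slot at one end. Origin: centre of its underside.
- onion: Brown onion, 82 mm, bystander. Origin: underside.
- lemon: Lemon, 71 mm, bystander. Origin: underside.
- tomato_tin: Low food tin with tomatoes on its label, 75 mm across, 58 mm tall, bystander. Origin: underside.
- pepper_mill: Wooden pepper mill, 58 mm across, 170 mm tall, bystander. Origin: underside.

How it is judged:
By the outcome, as a careful person would: the job done as asked, in the order asked, and still so for the second after the job is handed in, with the robot touching nothing.
It also fails if it takes over 72 s, if anything falls off the work surface, if the arm or the gripper's body presses on something with over 40 N, if the wrist force passes 120 N, or if a joint passes its speed limit or range.

## Working session

There is one attempt and no reset: what is moved stays moved. The work goes in short steps, Python scripts to look and compute and a tool call to move; the robot and the scene stay as the last step left them, time stands still between calls to the robot, and variables do not carry over. Pictures are saved under pics/ and viewed, about 8 in all and at most 12, crops included, and the job is handed in when it is done.

Besides the shell and the picture viewer there is one more tool, called after "Call:" as name(argument=value, ...) on one line, values as JSON. send_rows: Moves the arm, as the interface text tells. Its arguments: {"type":"object","properties":{"series":{"type":"array"},"newtons":{"type":"number"}},"required":["series"]}

```bash
ls; mkdir -p pics; cat > h.py <<'E'
from workcell import *
import numpy as np, cv2
from scipy.spatial.transform import Rotation as R
def q2R(q): return R.from_quat([q[1],q[2],q[3],q[0]]).as_matrix()
def cam(n):
    i=camera_info(n); a=np.array(i["attitude"],float)
    M=a if a.shape==(3,3) else q2R(a)
    return np.array(i["K"]),np.array(i["xyz"]),M
def ray(c,uv):
    K,p,M=c; d=M@np.linalg.inv(K)@np.array([uv[0],uv[1],1.]); return p,d/np.linalg.norm(d)
def onz(c,uv,z):
    p,d=ray(c,uv); return p+d*(z-p[2])/d[2]
def tri(r1,r2):
    A=np.zeros((3,3));b=np.zeros(3)
    for p,d in (r1,r2):
        P=np.eye(3)-np.outer(d,d);A+=P;b+=P@p
    x=np.linalg.solve(A,b); return x,[np.linalg.norm((np.eye(3)-np.outer(d,d))@(x-p)) for p,d in (r1,r2)]
def proj(c,X):
    K,p,M=c; v=K@(M.T@(np.array(X)-p)); return v[:2]/v[2]
E
cat > a.py <<'E'
from h import *
np.set_printoptions(precision=3,suppress=True)
s=get_state(); print(s); 
try: print(grip_point_offset)
except Exception as e: print(e)
ims={}
for n in("side","top"):
    ims[n]=read_camera(n); cv2.imwrite(f"pics/{n}0.png",ims[n]); c=cam(n); print(n,camera_info(n))
    for l in["canner_base","dome_lid","lid_knob","jam_jar","round_board","first_jar","black_board","onion","lemon","tomato_tin","pepper_mill"]:
        for d in silhouettes(n,l)[:2]:
            m=d["pixels"];ys,xs=np.nonzero(m); 
            print(n,l,round(d["p"],2),d["box"],"cen",xs.mean().round(1),ys.mean().round(1),onz(c,(xs.mean(),ys.mean()),0.0))
E
python3 a.py; python3 -c "
import cv2,numpy as np
cv2.imwrite('pics/both.png',cv2.resize(np.hstack([cv2.imread('pics/side0.png'),cv2.imread('pics/top0.png')]),(800,300)))"
```

```text
pics
{'clock': 0.0, 'joint_pos': array([-1.456,  0.314,  0.045,  1.304,  0.   ,  1.431]), 'qvel': array([-0.   ,  0.001, -0.   , -0.   ,  0.   ,  0.002]), 'tau': array([  0.   , -48.063,  29.853,   0.02 ,  -0.   ,  -0.   ]), 'tcp_pos': array([ 0.145, -0.556,  0.21 ]), 'orientation': array([-0.001,  0.992,  0.127,  0.   ]), 'wrist_force': array([0.063, 0.469, 0.392]), 'ft_torque': array([-0.001,  0.006,  0.004]), 'finger_gap': 0.08551964514423509}
0.0187
side {'K': array([[532.16 ,   0.   , 278.346],
       [  0.   , 532.16 , 219.782],
       [  0.   ,   0.   ,   1.   ]]), 'xyz': array([-0.676,  0.491,  1.07 ]), 'attitude': array([ 0.266, -0.528,  0.717, -0.367])}
side canner_base 0.68 [182.0, 256.0, 79.7, 43.4] cen 225.6 289.5 [0.442 0.293 0.   ]
side canner_base 0.44 [123.7, 269.1, 24.7, 31.0] cen 134.5 284.6 [0.541 0.542 0.   ]
side dome_lid 0.76 [192.4, 230.7, 60.1, 59.3] cen 220.8 264.2 [0.556 0.282 0.   ]
side dome_lid 0.35 [285.3, 239.8, 51.8, 51.1] cen 305.7 266.4 [0.47  0.037 0.   ]
side lid_knob 0.82 [190.9, 232.4, 62.7, 61.3] cen 220.8 264.0 [0.557 0.282 0.   ]
side lid_kno
[... 1269 characters left out ...]
.6 252.2 [0.516 0.288 0.   ]
top round_board 0.77 [288.0, 216.4, 49.4, 49.4] cen 308.6 240.7 [0.483 0.014 0.   ]
top first_jar 0.89 [305.5, 207.0, 14.2, 25.3] cen 314.1 217.7 [ 0.582 -0.045  0.   ]
top black_board 0.47 [395.2, 202.7, 24.3, 28.7] cen 405.9 216.8 [ 0.471 -0.399  0.   ]
top black_board 0.36 [217.1, 228.3, 45.3, 51.3] cen 238.5 252.5 [ 0.515  0.289 -0.   ]
top onion 0.97 [159.7, 258.7, 27.6, 24.0] cen 172.6 268.3 [0.523 0.543 0.   ]
top lemon 0.64 [177.2, 285.9, 10.2, 15.3] cen 181.6 293.7 [0.407 0.531 0.   ]
top tomato_tin 0.85 [293.9, 190.7, 21.3, 22.4] cen 303.2 198.4 [ 0.691 -0.037  0.   ]
top pepper_mill 0.85 [314.3, 155.8, 14.3, 38.2] cen 319.8 175.1 [ 0.79  -0.149  0.   ]
```

View pics/top0.png

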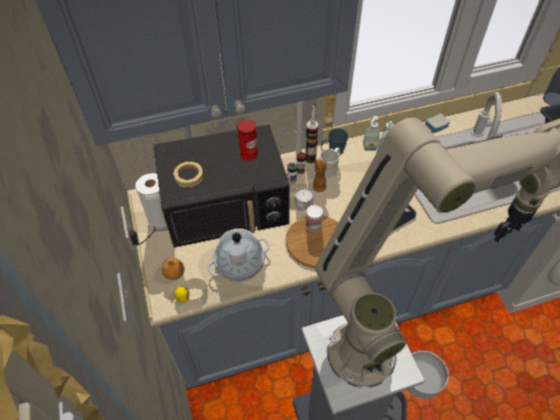

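View pics/side0.png

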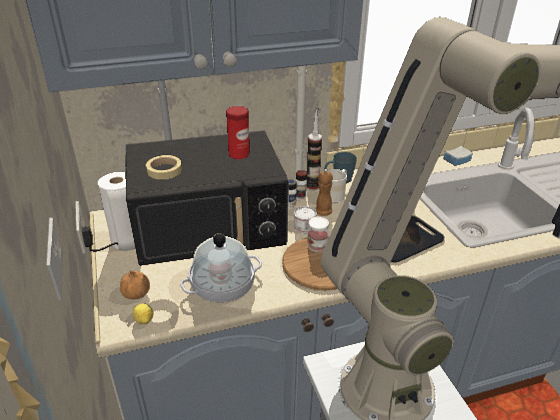

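Top view: canner with dome at (238,252), knob about (237,238), round board (315,240) with first jar at (315,217), and the black board partly hidden behind the arm. Side view: knob about (219,240). I'll triangulate and set out.

```bash
cat >> h.py <<'E'
np.set_printoptions(precision=3,suppress=True)
def Rdown(yaw):  # tool x at heading yaw, z down
    c,s=np.cos(yaw),np.sin(yaw); return np.array([[c,s,0],[s,-c,0],[0,0,-1.]])
def plan(pos,Rt=None):
    s=get_state(); Rc=q2R(s["orientation"]); Rt=Rc if Rt is None else Rt
    return (Rc.T@(np.array(pos)-s["tcp_pos"])*100).round(2), np.degrees(R.from_matrix(Rc.T@Rt).as_rotvec()).round(2)
E
python3 - <<'E'
from h import *
t,s=cam("top"),cam("side")
for n,a,b in(("knob",(237,238),(219,240)),("jar1lid",(315,211),(318.5,224)),("tin",(303,194),(304,213))):
    print(n,tri(ray(t,a),ray(s,b)))
for n,uv in(("bl corner",(441,238)),):print(n,onz(s,uv,.011))
for uv in((288,265),(350,283)):print("round",onz(s,uv,.016))
print("cam rel",camera_info("wrist"))
K,p,M=cam("wrist");st=get_state();Rt=q2R(st["orientation"]);print(Rt.T@(p-st["tcp_pos"]),Rt.T@M)
print("via",plan((.46,-.36,.33),Rdown(0)))
E
```

```text
knob (array([0.469, 0.295, 0.163]), [np.float64(0.0014034944908871444), np.float64(0.0014034944908869853)])
jar1lid (array([ 0.548, -0.031,  0.091]), [np.float64(0.0010804576535095067), np.float64(0.0010804576535094848)])
tin (array([ 0.678, -0.031,  0.045]), [np.float64(3.546769212848377e-05), np.float64(3.546769212846121e-05)])
bl corner [ 0.461 -0.426  0.011]
round [0.475 0.092 0.016]
round [ 0.347 -0.055  0.016]
cam rel {'K': array([[367.239,   0.   , 279.453],
       [  0.   , 367.239, 211.848],
       [  0.   ,   0.   ,   1.   ]]), 'xyz': array([ 0.221, -0.537,  0.375]), 'attitude': array([ 0.126,  0.781, -0.604, -0.096])}
[ 0.079  0.001 -0.164] [[-0.    -0.95  -0.314]
 [ 1.    -0.001  0.001]
 [-0.001 -0.314  0.95 ]]
via (array([ 35.44, -11.07, -11.89]), array([ 0.01, -0.  , 14.6 ]))
```

Call:
send_rows(series=[0, 0, -4, 0, 0, 0, 1, 8, -3, -10, 0, 0, 4, 1, 35, -11, -12, 0, 0, 14, 1, 35, -11, -12, 0, 0, 14, 1, 35, -11, -12, 0, 0, 14, 1, 35, -11, -12, 0, 0, 14, 1, 35, -11, -12, 0, 0, 14, 1, 35, -11, -12, 0, 0, 14, 1, 35, -11, -12, 0, 0, 14, 1, 35, -11, -12, 0, 0, 14, 1])

```text
clock: 2.03
tcp_pos: [0.4518, -0.3638, 0.3306]
orientation: [0.0, 1.0, 0.005, 0.0]
wrist_force: [-0.7, -0.2, 0.3]
finger_gap: 0.0855
```

Call:
send_rows(series=[0, 0, 0, 0, 0, 0, 1, 0, 0, 0, 0, 0, 0, 1, 0, 0, 0, 0, 0, 0, 1, 0, 0, 0, 0, 0, 0, 1])

```text
clock: 2.37
tcp_pos: [0.4494, -0.3658, 0.3297]
orientation: [-0.0, 1.0, 0.005, -0.0]
wrist_force: [0.6, -0.1, 0.6]
finger_gap: 0.0856
```

```bash
cat >> h.py <<'E'
import json
def log():
    s=get_state(); open("log.txt","a").write(json.dumps([list(s["joint_pos"]),list(s["tcp_pos"]),list(s["orientation"])])+"\n"); return s
E
python3 - <<'E'
from h import *
s=log();print(s["clock"],s["joint_pos"],s["tcp_pos"],s["orientation"])
c=cam("wrist");im=read_camera("wrist");cv2.imwrite("pics/w1.png",im)
for d in silhouettes("wrist","black_board")[:2]:
    m=d["pixels"].astype(np.uint8); r=cv2.minAreaRect(np.argwhere(m)[:,::-1].astype(np.float32))
    b=cv2.boxPoints(r); print(d["p"],d["box"]); 
    for q in b: print(q,onz(c,q,.011))
    cs,_=cv2.findContours(m,0,2); cc=max(cs,key=cv2.contourArea); W=np.array([onz(c,q[0],.011)[:2] for q in cc],np.float32); print("world rect",cv2.minAreaRect(W*1000))
E
```

```text
2.3667 [-0.821  0.327  0.353  1.598 -0.     2.311] [ 0.449 -0.366  0.33 ] [-0.     1.     0.005 -0.   ]
0.68 [134.7, 22.1, 207.4, 166.4]
[130.108  63.944] [ 0.558 -0.184  0.011]
[317.896  16.111] [ 0.612 -0.411  0.011]
[350.951 145.88 ] [ 0.461 -0.461  0.011]
[163.163 193.713] [ 0.394 -0.21   0.011]
world rect ((505.32928466796875, -317.53472900390625), (160.11602783203125, 239.3881378173828), 14.937826156616211)
```

View pics/w1.png

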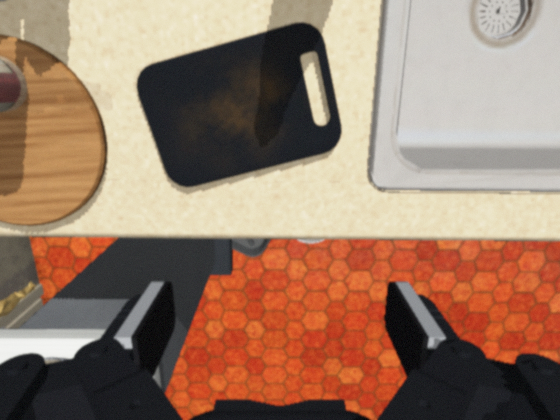

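Wrist view: the black board is whole, centred at (240,105), and measures 160×239 mm at (0.505,-0.318); the round board shows at left.

Call:
send_rows(series=[-1, -3, -1, 0, 0, -5, 1, -1, -34, -3, 0, 0, -45, 1, -1, -34, -3, 0, 0, -45, 1, -1, -34, -3, 0, 0, -45, 1, -1, -34, -3, 0, 0, -45, 1, -1, -34, -3, 0, 0, -45, 1, -1, -34, -3, 0, 0, -45, 1, -1, -34, -3, 0, 0, -45, 1, -1, -34, -3, 0, 0, -45, 1, -1, -34, -3, 0, 0, -45, 1])

```text
clock: 3.3
tcp_pos: [0.4359, -0.0228, 0.3609]
orientation: [0.0, 0.921, 0.389, 0.001]
wrist_force: [0.1, -0.6, -0.3]
finger_gap: 0.0854
```

Call:
send_rows(series=[0, 0, 0, 0, 0, 0, 1, 0, 0, 0, 0, 0, 0, 1, 0, 0, 0, 0, 0, 0, 1])

```text
clock: 3.55
tcp_pos: [0.4368, -0.0267, 0.3597]
orientation: [0.0, 0.922, 0.386, -0.0]
wrist_force: [-0.1, 0.2, 0.4]
finger_gap: 0.0856
```

```bash
python3 - <<'E'
from h import *
s=log();print(s["clock"],s["joint_pos"],s["tcp_pos"],s["orientation"])
c=cam("wrist");im=read_camera("wrist");cv2.imwrite("pics/w2.png",im)
for l in("first_jar","round_board","dome_lid","lid_knob","canner_base"):
  for d in silhouettes("wrist",l)[:2]:
    m=d["pixels"];ys,xs=np.nonzero(m);print(l,d["p"],d["box"],xs.mean(),ys.mean())
    if l=="round_board":
      cs,_=cv2.findContours(m.astype(np.uint8),0,2);cc=max(cs,key=cv2.contourArea)
      W=np.array([onz(c,q[0],.016)[:2] for q in cc],np.float32);print(cv2.minEnclosingCircle(W),cv2.fitEllipse(W*1000))
print("hover",plan((.47,.27,.36),Rdown(np.pi/2)))
E
```

```text
3.55 [-0.245  0.044  0.078  1.605 -0.     2.103] [ 0.437 -0.027  0.36 ] [ 0.     0.922  0.386 -0.   ]
first_jar 0.93 [305.8, 67.2, 65.4, 63.4] 340.6016069635085 99.2152661533311
first_jar 0.59 [378.4, 0.0, 78.8, 59.9] 417.13793103448273 26.17833247555327
round_board 0.66 [201.6, 32.2, 180.0, 180.3] 285.0126169048879 124.57292218104817
((0.4692728519439697, -0.017714587971568108), 0.12141406536102295) ((469.1319885253906, -17.248268127441406), (239.73751831054688, 240.86331176757812), 76.64012908935547)
dome_lid 0.82 [69.7, 1.2, 73.3, 8.7] 107.11069418386492 3.9343339587242028
lid_knob 0.86 [67.5, 0.3, 71.4, 8.9] 106.73333333333333 3.707843137254902
lid_knob 0.29 [471.7, 3.0, 88.3, 64.2] 516.6913133402275 38.55377456049638
canner_base 0.98 [56.3, 0.0, 137.4, 20.9] 128.13141524105754 8.884136858475895
hover (array([ 23.44, -18.37,  -0.02]), array([ -0.02,   0.01, -44.47]))
```

View pics/w2.png

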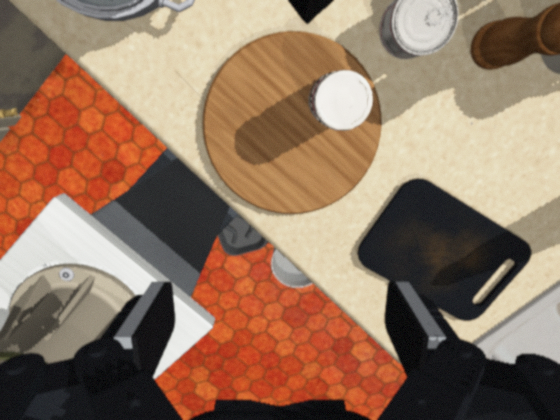

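Round board centre (285,122) with the first jar's white lid at (343,101); the canner is at the top left edge. On to the canner.

Call:
send_rows(series=[3, -2, 0, 0, 0, -6, 1, 23.4, -18.4, 0, 0, 0, -44.5, 1, 23.4, -18.4, 0, 0, 0, -44.5, 1, 23.4, -18.4, 0, 0, 0, -44.5, 1, 23.4, -18.4, 0, 0, 0, -44.5, 1, 23.4, -18.4, 0, 0, 0, -44.5, 1, 23.4, -18.4, 0, 0, 0, -44.5, 1, 23.4, -18.4, 0, 0, 0, -44.5, 1, 23.4, -18.4, 0, 0, 0, -44.5, 1, 23.4, -18.4, 0, 0, 0, -44.5, 1])

```text
clock: 4.68
tcp_pos: [0.4689, 0.2707, 0.3594]
orientation: [0.0, 0.706, 0.708, -0.001]
wrist_force: [0.3, -0.1, -0.3]
finger_gap: 0.0854
```

Call:
send_rows(series=[0, 0, 0, 0, 0, 0, 1, 0, 0, 0, 0, 0, 0, 1, 0, 0, 0, 0, 0, 0, 1])

```text
clock: 4.93
tcp_pos: [0.4693, 0.2691, 0.3604]
orientation: [0.0, 0.707, 0.707, 0.0]
wrist_force: [0.7, 0.7, 0.0]
finger_gap: 0.085
```

```bash
python3 - <<'E'
from h import *
s=log();print(s["clock"],s["joint_pos"],s["tcp_pos"],s["orientation"])
c=cam("wrist");im=read_camera("wrist");cv2.imwrite("pics/w3.png",im);np.savez("c3.npz",K=c[0],p=c[1],M=c[2])
for l in("dome_lid","lid_knob","canner_base","first_jar"):
  for d in silhouettes("wrist",l)[:2]:
    m=d["pixels"];ys,xs=np.nonzero(m);print(l,d["p"],d["box"],xs.mean(),ys.mean())
print("proj knob",proj(c,(.469,.295,.163)))
E
```

```text
4.9333 [ 0.372  0.255  0.33   1.646 -0.     1.944] [0.469 0.269 0.36 ] [0.    0.707 0.707 0.   ]
dome_lid 0.94 [214.5, 65.3, 138.5, 139.1] 282.626867619234 134.2740262282247
lid_knob 0.58 [211.4, 63.8, 138.8, 141.5] 282.5357560025957 134.22809863724854
canner_base 0.88 [209.9, 28.8, 145.7, 196.3] 280.15602836879435 107.31602836879432
first_jar 0.87 [300.6, 314.6, 44.0, 77.0] 323.5782837127846 355.05148861646234
proj knob [280.59  147.779]
```

View pics/w3.png

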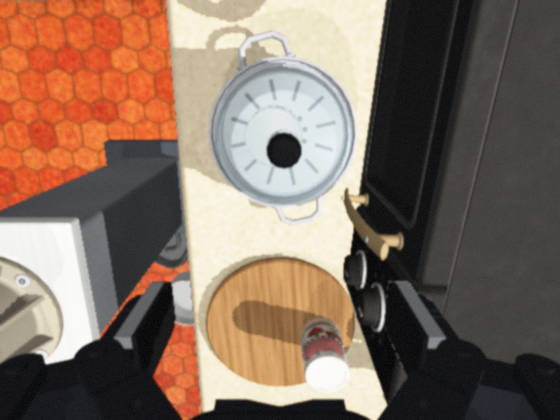

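Knob at (284,151), the canner rim centre near (282,131), and the microwave's door handle at (370,225) close on the right. I'll check the clearance and the knob position.

```bash
python3 - <<'E'
from h import *
z=np.load("c3.npz");w=(z["K"],z["p"],z["M"]);t,s=cam("top"),cam("side")
im=cv2.imread("pics/w3.png");g=im.max(2)[125:180,255:315]<60
ys,xs=np.nonzero(g);k=(xs.mean()+255,ys.mean()+125);print("knob px",k,xs.min()+255,xs.max()+255,ys.min()+125,ys.max()+125)
print(tri(ray(w,k),ray(t,(237,238))),tri(ray(w,k),ray(s,(219,240))))
print("rim",onz(w,(282.5,132),.05),"L,R",onz(w,(211,132),.05),onz(w,(355,132),.05))
print("knob at .163",onz(w,k,.163))
print("handle top w/side",tri(ray(w,(388,250)),ray(s,(238,198))),"bot",tri(ray(w,(349,195)),ray(s,(240,240))))
for q in((400,240),(362,190),(367,210)):print("micro front?",[onz(w,q,h) for h in(0.05,.1,.25)])
print("first jar lid",onz(w,(328,374),.11), [onz(w,(328,374),h) for h in(.1,)])
E
python3 -c "
import cv2,numpy as np
a=cv2.imread('pics/side0.png')[150:310,110:310];cv2.imwrite('pics/crop.png',cv2.resize(a,None,fx=3.5,fy=3.5,interpolation=2))"
```

```text
knob px (np.float64(283.465034965035), np.float64(150.04778554778554)) 268 299 134 166
(array([0.472, 0.293, 0.159]), [np.float64(0.0005893571520559171), np.float64(0.0005893571520560308)]) (array([0.472, 0.294, 0.161]), [np.float64(0.0017899484196541955), np.float64(0.0017899484196541313)])
rim [0.472 0.298 0.05 ] L,R [0.381 0.298 0.05 ] [0.564 0.298 0.05 ]
knob at .163 [0.472 0.293 0.163]
handle top w/side (array([0.563, 0.216, 0.227]), [np.float64(0.0012572007081192748), np.float64(0.0012572007081193624)]) bot (array([0.555, 0.221, 0.079]), [np.float64(0.0024605581357015098), np.float64(0.0024605581357014816)])
micro front? [array([0.636, 0.15 , 0.05 ]), array([0.618, 0.171, 0.1  ]), array([0.565, 0.234, 0.25 ])]
micro front? [array([0.578, 0.222, 0.05 ]), array([0.566, 0.235, 0.1  ]), array([0.531, 0.275, 0.25 ])]
micro front? [array([0.587, 0.194, 0.05 ]), array([0.574, 0.21 , 0.1  ]), array([0.537, 0.259, 0.25 ])]
first jar lid [ 0.535 -0.027  0.11 ] [array([ 0.537, -0.036,  0.1  ])]
```

View pics/crop.png

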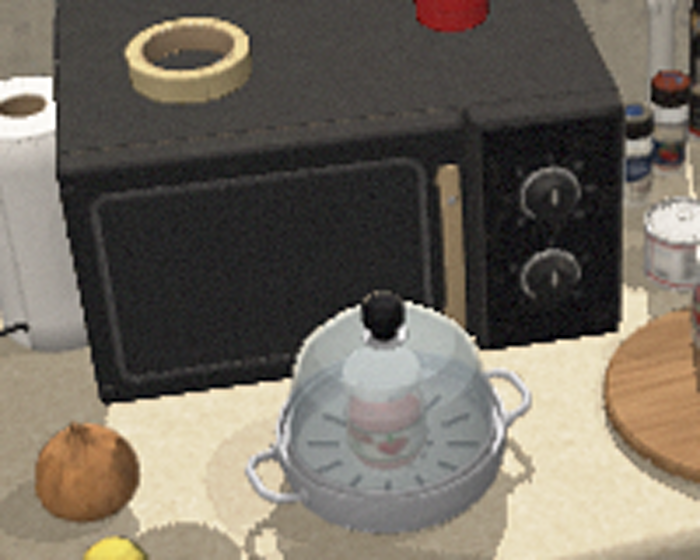

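Knob at (0.472, 0.294, 0.162); the handle clears the dome when lifted straight up. Descend and grip.

Call:
send_rows(series=[2.5, 0.3, 3, 0, 0, 0, 1, 2.5, 0.3, 7, 0, 0, 0, 1, 2.5, 0.3, 11, 0, 0, 0, 1, 2.5, 0.3, 15, 0, 0, 0, 1, 2.5, 0.3, 18, 0, 0, 0, 1, 2.5, 0.3, 20, 0, 0, 0, 1, 2.5, 0.3, 21.2, 0, 0, 0, 1, 2.5, 0.3, 21.2, 0, 0, 0, 1, 2.5, 0.3, 21.2, 0, 0, 0, 1, 2.5, 0.3, 21.2, 0, 0, 0, 0.7], newtons=45)

```text
clock: 6.02
tcp_pos: [0.4727, 0.2958, 0.1491]
orientation: [0.0, 0.707, 0.708, 0.001]
wrist_force: [0.5, -0.1, 0.4]
finger_gap: 0.0753
```

Call:
send_rows(series=[0, 0, 0, 0, 0, 0, 0.5, 0, 0, 0, 0, 0, 0, 0.3, 0, 0, 0, 0, 0, 0, 0, 0, 0, 0, 0, 0, 0, 0, 0, 0, 0, 0, 0, 0, 0, 0, 0, 0, 0, 0, 0, 0, 0, 0, 0, 0, 0, 0, 0])

```text
clock: 6.6
tcp_pos: [0.473, 0.2958, 0.1492]
orientation: [0.001, 0.707, 0.708, 0.001]
wrist_force: [0.8, -1.3, 5.8]
finger_gap: 0.0283
```

Call:
send_rows(series=[0, 0, 0, 0, 0, 0, 0, 0, 0, 0, 0, 0, 0, 0, 0, 0, 0, 0, 0, 0, 0, 0, 0, 0, 0, 0, 0, 0])

```text
clock: 6.93
tcp_pos: [0.473, 0.2958, 0.1492]
orientation: [0.001, 0.707, 0.708, 0.001]
wrist_force: [0.3, -1.5, 5.3]
finger_gap: 0.0279
```

```bash
python3 - <<'E'
from h import *
s=log();print(s)
a=read_camera("wrist")[60:300,150:410];b=read_camera("side")[200:310,160:290]
b=cv2.resize(b,None,fx=3,fy=3);a=cv2.resize(a,(358,330))
cv2.imwrite("pics/g.png",np.hstack([a,b]))
E
```

```text
{'clock': 6.9333, 'joint_pos': array([ 0.415,  0.303, -0.121,  1.144, -0.   ,  1.984]), 'qvel': array([-0.   , -0.001, -0.001,  0.   ,  0.   ,  0.   ]), 'tau': array([  0.339, -43.337,  26.597,   0.019,   0.196,   0.013]), 'tcp_pos': array([0.473, 0.296, 0.149]), 'orientation': array([0.001, 0.707, 0.708, 0.001]), 'wrist_force': array([ 0.304, -1.501,  5.344]), 'ft_torque': array([-0.102, -0.093,  0.002]), 'finger_gap': 0.02790079899574282}
```

View pics/g.png

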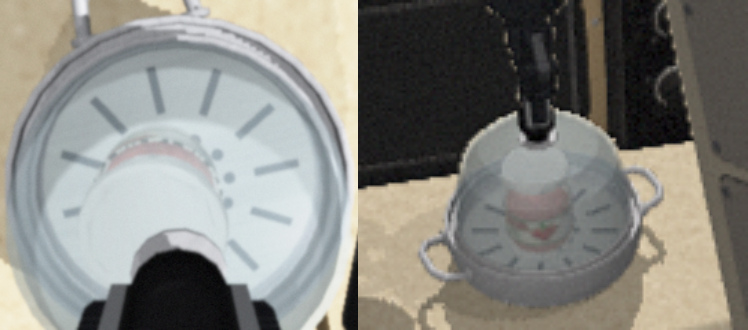

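The gap of 28 mm (knob is 35 mm) and the upward force say the pads sit above the knob's equator. I'll open, lower 8 mm and grip again.

Call:
send_rows(series=[0, 0, 0, 0, 0, 0, 0.7, 0, 0, 0, 0, 0, 0, 0.7, 0, 0, 0.2, 0, 0, 0, 0.7, 0, 0, 0.5, 0, 0, 0, 0.7, 0, 0, 0.8, 0, 0, 0, 0.7, 0, 0, 0.8, 0, 0, 0, 0.6, 0, 0, 0.8, 0, 0, 0, 0.4, 0, 0, 0.8, 0, 0, 0, 0, 0, 0, 0.8, 0, 0, 0, 0, 0, 0, 0.8, 0, 0, 0, 0])

```text
clock: 7.87
tcp_pos: [0.4721, 0.2956, 0.14]
orientation: [0.0, 0.706, 0.708, 0.0]
wrist_force: [1.0, 0.7, -1.1]
finger_gap: 0.0318
```

Call:
send_rows(series=[0, 0, 0, 0, 0, 0, 0, 0, 0, 0, 0, 0, 0, 0, 0, 0, 0, 0, 0, 0, 0, 0, 0, 0, 0, 0, 0, 0])

```text
clock: 8.2
tcp_pos: [0.4721, 0.2955, 0.1399]
orientation: [0.0, 0.707, 0.708, 0.0]
wrist_force: [0.6, 0.4, -0.8]
finger_gap: 0.0314
```

Call:
send_rows(series=[0, 0, -0.4, 0, 0, 0, 0, 0, 0, -1, 0, 0, 0, 0, 0, 0, -2, 0, 0, 0, 0, 0, 0, -3.2, 0, 0, 0, 0, 0, 0, -4.5, 0, 0, 0, 0, 0, 0, -6, 0, 0, 0, 0, 0, 0, -7.5, 0, 0, 0, 0, 0, 0, -9, 0, 0, 0, 0, 0, 0, -10, 0, 0, 0, 0, 0, 0, -10.5, 0, 0, 0, 0], newtons=60)

```text
clock: 9.03
tcp_pos: [0.4725, 0.2959, 0.2471]
orientation: [0.0, 0.706, 0.708, 0.001]
wrist_force: [-0.6, -0.4, -3.1]
finger_gap: 0.0312
```

```bash
python3 - <<'E'
from h import *
s=log();print(s["tcp_pos"],s["wrist_force"],s["finger_gap"],s["ft_torque"])
a=read_camera("top")[180:320,180:340];b=read_camera("side")[120:320,130:330]
cv2.imwrite("pics/lift.png",np.hstack([cv2.resize(a,(400,350)),cv2.resize(b,(350,350))]))
E
```

```text
[0.472 0.296 0.247] [-0.612 -0.407 -3.087] 0.031177563301441173 [-0.018  0.012 -0.022]
```

View pics/lift.png

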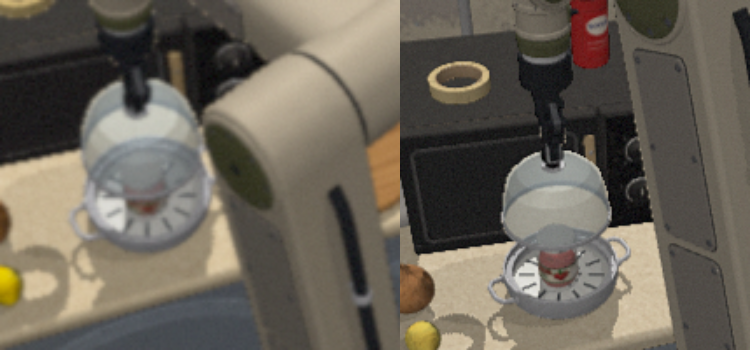

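Dome is held level and clear of the jar. Raise, draw back from the microwave and carry it across.

Call:
send_rows(series=[0, 0, -1, 0, 0, 0, 0, 0, 0, -2.5, 0, 0, 0, 0, 0, -0.5, -4.5, 0, 0, 0, 0, 0, -1.5, -6.5, 0, 0, 0, 0, 0, -3, -8.5, 0, 0, 0, 0, -1, -4.5, -10, 0, 0, 0, 0, -3, -5.5, -10, 0, 0, 0, 0, -5.5, -6, -10, 0, 0, 0, 0, -8.5, -6, -10, 0, 0, 0, 0, -11.5, -6, -10, 0, 0, 0, 0])

```text
clock: 9.97
tcp_pos: [0.4112, 0.1797, 0.3449]
orientation: [-0.0, 0.706, 0.708, -0.0]
wrist_force: [0.3, -0.5, -3.4]
finger_gap: 0.0307
```

Call:
send_rows(series=[-3, 0, 0, 0, 0, 0, 0, -6, 0, 0, 0, 0, 0, 0, -9, 0, 0, 0, 0, 0, 0, -12, 0, 0, 0, 0, 0, 0, -15, 0.5, 0, 0, 0, 0, 0, -18, 1, 0, 0, 0, 0, 0, -21, 2, 0, 0, 0, 0, 0, -24, 3, 0, 0, 0, 0, 0, -27, 4, 0, 0, 0, 0, 0, -30, 5, 0, 0, 0, 0, 0])

```text
clock: 10.8
tcp_pos: [0.4625, -0.1209, 0.3448]
orientation: [-0.0, 0.707, 0.708, -0.0]
wrist_force: [0.1, 0.4, -3.0]
finger_gap: 0.0308
```

Call:
send_rows(series=[-3, 1, 0, 0, 0, 0, 0, -6, 2, 0, 0, 0, 0, 0, -9, 3, 0, 0, 0, 0, 0, -12, 4, 0, 0, 0, 0, 0, -15, 4.2, 0, 0, 0, 0, 0, -17.5, 4.3, 0, 0, 0, 0, 0, -19, 4.3, 0, 0, 0, 0, 0, -20, 4.3, 0, 0, 0, 0, 0, -20, 4.3, 0, 0, 0, 0, 0, -20, 4.3, 0, 0, 0, 0, 0])

```text
clock: 11.63
tcp_pos: [0.5059, -0.3191, 0.3445]
orientation: [-0.001, 0.707, 0.708, 0.0]
wrist_force: [0.4, 0.6, -3.7]
finger_gap: 0.0309
```

```bash
python3 - <<'E'
from h import *
s=log();print(s["joint_pos"],s["tcp_pos"],s["wrist_force"],s["finger_gap"],s["ft_torque"])
print(plan((.505,-.318,.109),Rdown(np.pi/2)))
t,sd=cam("top"),cam("side")
for n,c in(("top",t),("side",sd)):
  read_camera(n)
  for d in silhouettes(n,"black_board")[:1]:
    cs,_=cv2.findContours(d["pixels"].astype(np.uint8),0,2);cc=max(cs,key=cv2.contourArea)
    W=np.array([onz(c,q[0],.011)[:2] for q in cc],np.float32);print(n,d["p"],cv2.minAreaRect(W*1000))
E
```

```text
[-0.697  0.375  0.459  1.656  0.     0.873] [ 0.506 -0.319  0.345] [ 0.433  0.631 -3.747] 0.03093906359903951 [ 0.121 -0.03   0.006]
(array([ 0.08, -0.07, 23.55]), array([-0.05, -0.08,  0.07]))
side 0.62 ((502.5740966796875, -309.83892822265625), (168.7199249267578, 247.56227111816406), 15.897751808166504)
```

Call:
send_rows(series=[0, 0, 1.5, 0, 0, 0, 0, 0, 0, 4, 0, 0, 0, 0, 0, 0, 7, 0, 0, 0, 0, 0, 0, 10, 0, 0, 0, 0, 0, 0, 13, 0, 0, 0, 0, 0, 0, 16, 0, 0, 0, 0, 0, 0, 18.5, 0, 0, 0, 0, 0, 0, 20.5, 0, 0, 0, 0, 0, 0, 21.8, 0, 0, 0, 0, 0, 0, 22.4, 0, 0, 0, 0])

```text
clock: 12.67
tcp_pos: [0.505, -0.3174, 0.1189]
orientation: [-0.002, 0.706, 0.708, -0.0]
wrist_force: [0.2, 0.3, -4.3]
finger_gap: 0.031
```

Call:
send_rows(series=[0, 0, 0.2, 0, 0, 0, 0, 0, 0, 0.4, 0, 0, 0, 0, 0, 0, 0.55, 0, 0, 0, 0, 0, 0, 0.7, 0, 0, 0, 0, 0, 0, 0.85, 0, 0, 0, 0, 0, 0, 0.95, 0, 0, 0, 0, 0, 0, 1.05, 0, 0, 0, 0])

```text
clock: 13.25
tcp_pos: [0.5062, -0.3196, 0.1108]
orientation: [0.0, 0.707, 0.708, -0.0]
wrist_force: [0.0, -1.1, -3.8]
finger_gap: 0.0312
```

Call:
send_rows(series=[0, 0, 0.05, 0, 0, 0, 0, 0, 0, 0.1, 0, 0, 0, 0, 0, 0, 0.15, 0, 0, 0, 0, 0, 0, 0.2, 0, 0, 0, 0, 0, 0, 0.2, 0, 0, 0, 0])

```text
clock: 13.67
tcp_pos: [0.5061, -0.3194, 0.109]
orientation: [0.0, 0.706, 0.708, -0.0]
wrist_force: [-0.5, 1.4, 0.7]
finger_gap: 0.0309
```

Contact (the force went from -3.8 to +0.7 N). Release and rise.

Call:
send_rows(series=[0, 0, 0, 0, 0, 0, 0.45, 0, 0, 0, 0, 0, 0, 0.55, 0, 0, 0, 0, 0, 0, 0.8, 0, 0, 0, 0, 0, 0, 0.8, 0, 0, -1, 0, 0, 0, 0.8, 0, 0, -3, 0, 0, 0, 0.8, 0, 0, -6, 0, 0, 0, 0.8, 0, 0, -10, 0, 0, 0, 1, 0, 0, -14, 0, 0, 0, 1, 0, 0, -18, 0, 0, 0, 1])

```text
clock: 14.5
tcp_pos: [0.5057, -0.319, 0.2912]
orientation: [0.0, 0.706, 0.708, 0.0]
wrist_force: [2.2, -0.9, 0.4]
finger_gap: 0.0855
```

```bash
python3 - <<'E'
from h import *
s=log();print(s["joint_pos"],s["tcp_pos"],s["wrist_force"],s["finger_gap"])
c=cam("wrist");im=read_camera("wrist");cv2.imwrite("pics/dome.png",im)
print("exp knob",proj(c,(.505,-.318,.131)))
for h in range(1): pass
im2=im.max(2); 
print("via",plan((.40,.0,.34),Rdown(np.pi/2)),plan((.471,.24,.30),Rdown(np.pi/2)))
# planar kin fit
L=[json.loads(l) for l in open("log.txt")]
J=np.array([l[0] for l in L]);P=np.array([l[1] for l in L])
# tool down: r^2=x^2+y^2 , lateral offset d: r=sqrt(r2-d^2)
from scipy.optimize import least_squares
def res(v):
    d,a,b,L1,a1,L2,a2=v
    r=np.sqrt((P[:,:2]**2).sum(1)-d*d)
    th=J[:,1];ph=J[:,1]-J[:,2]
    return np.r_[a+L1*np.sin(th+a1)+L2*np.cos(ph+a2)-r, b+L1*np.cos(th+a1)-L2*np.sin(ph+a2)-P[:,2]]
o=least_squares(res,[.08,0,-.0,.4,0,.4,0]);print(o.x,abs(o.fun).max(),len(L))
E
```

```text
[-0.697  0.355  0.3    1.514 -0.     0.872] [ 0.506 -0.319  0.291] [ 2.161 -0.859  0.41 ] 0.08545819624326646
exp knob [280.238 181.419]
via (array([ 32.07, -10.68,  -4.35]), array([0.59, 0.5 , 0.1 ])) (array([56.09, -3.58, -0.49]), array([0.59, 0.5 , 0.1 ]))
[ 0.     0.007 -0.224  0.512  0.003  0.413 -0.143] 0.00035447313126746316 7
```

View pics/dome.png

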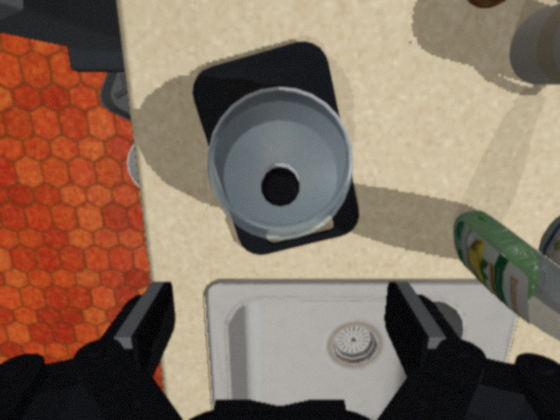

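Dome stands knob-up on the board: knob at (280,185), dome edge circle about (281,163), matching the expected place within about 2 mm. Back to the canner for the jar.

Call:
send_rows(series=[2, -1, -2, 0, 0, 0, 1, 6, -3, -4.5, 0, 0, 0, 1, 32, -10.5, -4.5, 0, 0, 0, 1, 32, -10.5, -4.5, 0, 0, 0, 1, 32, -10.5, -4.5, 0, 0, 0, 1, 32, -10.5, -4.5, 0, 0, 0, 1, 32, -10.5, -4.5, 0, 0, 0, 1, 32, -10.5, -4.5, 0, 0, 0, 1, 32, -10.5, -4.5, 0, 0, 0, 1, 32, -10.5, -4.5, 0, 0, 0, 1])

```text
clock: 15.38
tcp_pos: [0.3983, 0.0045, 0.3353]
orientation: [0.0, 0.705, 0.71, 0.001]
wrist_force: [0.5, 0.3, 0.9]
finger_gap: 0.0853
```

Call:
send_rows(series=[4, 0, 0, 0, 0, 0, 1, 24, 6, 2, 0, 0, 0, 1, 24, 6, 2, 0, 0, 0, 1, 24, 6, 2, 0, 0, 0, 1, 24, 6, 2, 0, 0, 0, 1, 24, 6, 2, 0, 0, 0, 1, 24, 6, 2, 0, 0, 0, 1, 24, 6, 2, 0, 0, 0, 1, 24, 6, 2, 0, 0, 0, 1, 24, 6, 2, 0, 0, 0, 1])

```text
clock: 16.22
tcp_pos: [0.4601, 0.2395, 0.3141]
orientation: [0.0, 0.707, 0.707, 0.0]
wrist_force: [0.5, -0.2, 0.5]
finger_gap: 0.0855
```

```bash
python3 - <<'E'
from h import *
s=log();print(s["clock"],s["joint_pos"],s["tcp_pos"],s["orientation"])
c=cam("wrist");im=read_camera("wrist");cv2.imwrite("pics/jar.png",im)
cs={"wrist":c,"top":cam("top"),"side":cam("side")}
for n in("wrist","top","side"):
  if n!="wrist": read_camera(n)
  for d in silhouettes(n,"jam_jar")[:3]:
    ys,xs=np.nonzero(d["pixels"]);print(n,d["p"],d["box"],xs.mean(),ys.mean(),onz(cs[n],(xs.mean(),ys.mean()),.119))
im=cv2.imread("pics/jar.png");print("exp lid px",proj(c,(.472,.296,.119)))
E
```

```text
16.2167 [ 0.325  0.195  0.14   1.516 -0.     1.896] [0.46  0.239 0.314] [0.    0.707 0.707 0.   ]
wrist 0.98 [248.0, 81.0, 69.7, 63.3] 281.7104588201767 110.52436591621544 [0.461 0.301 0.119]
top 0.57 [369.6, 189.6, 37.1, 45.3] 390.68054298642534 211.34117647058824 [ 0.437 -0.294  0.119]
top 0.56 [232.4, 238.5, 16.7, 32.7] 237.73319755600815 253.79226069246437 [0.432 0.304 0.119]
side 0.85 [206.6, 250.5, 25.8, 35.3] 219.7303664921466 267.1374345549738 [0.408 0.311 0.119]
exp lid px [293.507 115.64 ]
```

View pics/jar.png

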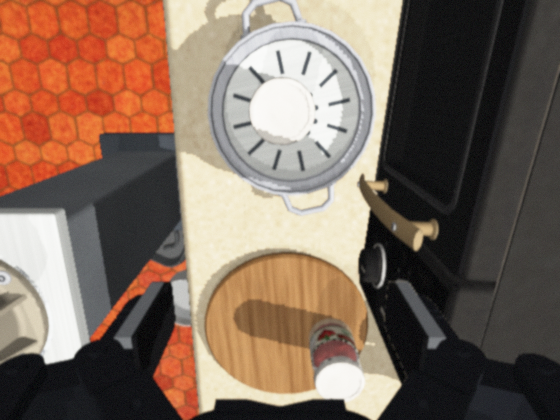

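Jar lid centre at (281,109), so the jar is at (0.461, 0.301), about 11 mm off the canner's centre. Descend and grip it.

Call:
send_rows(series=[3, 0.1, 1, 0, 0, 0, 1, 6, 0.1, 4, 0, 0, 0, 1, 6.1, 0.1, 8, 0, 0, 0, 1, 6.1, 0.1, 12, 0, 0, 0, 1, 6.1, 0.1, 15, 0, 0, 0, 1, 6.1, 0.1, 17.5, 0, 0, 0, 1, 6.1, 0.1, 19.5, 0, 0, 0, 1, 6.1, 0.1, 21.5, 0, 0, 0, 1, 6.1, 0.1, 23.5, 0, 0, 0, 1, 6.1, 0.1, 25.4, 0, 0, 0, 1])

```text
clock: 17.35
tcp_pos: [0.4609, 0.3011, 0.0585]
orientation: [0.0, 0.707, 0.707, -0.0]
wrist_force: [0.4, 0.2, -0.5]
finger_gap: 0.0852
```

Call:
send_rows(series=[0, 0, 0, 0, 0, 0, 1, 0, 0, 0, 0, 0, 0, 1, 0, 0, 0, 0, 0, 0, 0.85, 0, 0, 0, 0, 0, 0, 0.75, 0, 0, 0, 0, 0, 0, 0.6, 0, 0, 0, 0, 0, 0, 0.4, 0, 0, 0, 0, 0, 0, 0.4, 0, 0, 0, 0, 0, 0, 0.4, 0, 0, 0, 0, 0, 0, 0.4, 0, 0, 0, 0, 0, 0, 0.4], newtons=60)

```text
clock: 18.18
tcp_pos: [0.4624, 0.302, 0.0615]
orientation: [0.001, 0.707, 0.708, 0.002]
wrist_force: [0.8, -0.3, 6.0]
finger_gap: 0.0616
```

Call:
send_rows(series=[0, 0, -0.4, 0, 0, 0, 0.4, 0, 0, -1.2, 0, 0, 0, 0.4, 0, 0, -2.5, 0, 0, 0, 0.4, 0, 0, -4.5, 0, 0, 0, 0.4, 0, 0, -7, 0, 0, 0, 0.4, 0, 0, -10, 0, 0, 0, 0.4, 0, -1, -13, 0, 0, 0, 0.4, 0, -2, -16, 0, 0, 0, 0.4, -1, -3, -19, 0, 0, 0, 0.4, -3, -4, -22, 0, 0, 0, 0.4], newtons=70)

```text
clock: 19.02
tcp_pos: [0.4201, 0.2723, 0.281]
orientation: [-0.0, 0.706, 0.709, 0.0]
wrist_force: [1.4, -0.2, -2.5]
finger_gap: 0.0611
```

```bash
python3 - <<'E'
from h import *
s=log();print(s["clock"],s["joint_pos"],s["tcp_pos"],s["wrist_force"],s["finger_gap"],s["ft_torque"],plan((.42,.05,.42)))
# cabinet heights from top/side: lower cabinet corners (by eye), and closed-door knobs
t,sd=cam("top"),cam("side")
print("cab knob",tri(ray(t,(239,105)),ray(sd,(229,59))),"cab bottom right",tri(ray(t,(351,95)),ray(sd,(354,65))))
print("jar held?",s["finger_gap"])
E
```

```text
19.0167 [0.414 0.157 0.013 1.428 0.001 1.981] [0.42  0.272 0.281] [ 1.404 -0.163 -2.513] 0.06108702544687112 [ 0.007 -0.091  0.   ] (array([-22.22,  -0.11, -13.91]), array([0., 0., 0.]))
cab knob (array([0.645, 0.206, 0.6  ]), [np.float64(0.000468883466015506), np.float64(0.00046888346601548116)]) cab bottom right (array([ 0.641, -0.158,  0.549]), [np.float64(0.010711471429468903), np.float64(0.010711471429468909)])
jar held? 0.06108702544687112
```

Jar held (about -2.5 N). The wall cabinet starts near x=0.64, z=0.55 and ends at y≈-0.16, so I'll flip it to the right of that, over the open area.

Call:
send_rows(series=[-2, -0.2, -2, 0, 0, 2, 0.4, -4.5, -0.4, -4, 0, 0, 4, 0.4, -7.5, -0.6, -6, 0, 0, 6, 0.4, -10.5, -0.8, -8, 0, 0, 8, 0.4, -13.5, -1, -10, 0, 0, 10, 0.4, -16.5, -1.2, -11, 0, 0, 12, 0.4, -19.5, -1.5, -12, 0, 0, 14, 0.4, -22.5, -1.8, -12, 0, 0, 16, 0.4, -25.5, -2, -12, 0, 0, 18, 0.4, -28.5, -2.3, -12, 0, 0, 20, 0.4])

```text
clock: 19.85
tcp_pos: [0.3978, -0.0148, 0.4002]
orientation: [0.0, 0.819, 0.574, 0.0]
wrist_force: [1.3, -0.5, -2.7]
finger_gap: 0.0615
```

```bash
cat >> h.py <<'E'
def uplan(r,z,th,j1=-.5,d=.08):
    u=np.array([np.cos(j1),np.sin(j1),0]);n=np.array([-u[1],u[0],0]);up=np.array([0,0,1.])
    t=np.radians(th); zz=-np.cos(t)*up+np.sin(t)*u; yy=np.cos(t)*u+np.sin(t)*up
    return plan(r*u+d*n+z*up,np.c_[n,yy,zz])
E
python3 - <<'E'
from h import *
s=log();print(s["joint_pos"],s["tcp_pos"],s["finger_gap"]);print(uplan(.40,.40,0)); print(uplan(.56,.43,50),uplan(.6,.46,90))
E
```

```text
[-0.239 -0.017  0.116  1.703 -0.     1.68 ] [ 0.398 -0.015  0.4  ] 0.061467292043640494
(array([-10.33,   2.86,   0.03]), array([ 0.06, -0.01,  8.66]))
(array([-12.74,  18.68,  -2.96]), array([-49.84,  -3.79,   8.1 ])) (array([-13.34,  22.63,  -5.95]), array([-89.75,  -6.81,   6.79]))
```

Finish the sideways part; then pitch up in the arm's plane.

Call:
send_rows(series=[-2.5, 0.7, 0, 0, 0, 2, 0.4, -5, 1.4, 0, 0, 0, 4, 0.4, -7.5, 2, 0, 0, 0, 6, 0.4, -9.5, 2.6, 0, 0, 0, 8, 0.4, -10.3, 2.9, 0, 0, 0, 8.7, 0.4, -10.3, 2.9, 0, 0, 0, 8.7, 0.4])

```text
clock: 20.35
tcp_pos: [0.3905, -0.1216, 0.3995]
orientation: [-0.0, 0.861, 0.509, -0.0]
wrist_force: [-0.4, -0.0, -3.0]
finger_gap: 0.0617
```

Call:
send_rows(series=[0, 1, 0, -4, 0, 0, 0.4, 0, 2.5, 0, -9, 0, 0, 0.4, 0, 4.5, -0.5, -15, 0, 0, 0.4, 0, 7, -1, -21, 0, 0, 0.4, 0, 9.5, -1.5, -27, 0, 0, 0.4, 0, 12, -2, -33, 0, 0, 0.4, 0, 14, -2.5, -39, 0, 0, 0.4, 0, 15.5, -3, -45, 0, 0, 0.4, 0, 16.5, -3, -51, 0, 0, 0.4, 0, 17.5, -3.5, -57, 0, 0, 0.4])

```text
clock: 21.18
tcp_pos: [0.5439, -0.2018, 0.4333]
orientation: [0.411, 0.755, 0.449, 0.245]
wrist_force: [0.6, -0.5, -4.5]
finger_gap: 0.0619
```

```bash
python3 - <<'E'
from h import *
s=log();print(s["joint_pos"],s["tcp_pos"],s["orientation"],s["wrist_force"],s["finger_gap"])
for a in((.60,.46,80),(.60,.50,100),(.58,.53,115)):print(uplan(*a))
E
```

```text
[-0.492 -0.449 -0.625  0.399 -0.003  1.574] [ 0.544 -0.202  0.433] [0.411 0.755 0.449 0.245] [ 0.646 -0.51  -4.512] 0.06186032114168678
(array([-0.37,  3.65,  0.73]), array([-22.88,  -0.21,   0.05]))
(array([-0.37,  7.01, -1.44]), array([-42.88,  -0.22,   0.01]))
(array([-0.36,  8.44, -4.75]), array([-57.88,  -0.23,  -0.02]))
```

```bash
cat > fit.py <<'E'
from h import *
from scipy.optimize import least_squares
L=[json.loads(l) for l in open("log.txt")]
J=np.array([l[0] for l in L]);P=np.array([l[1] for l in L])
R1=P[:,0]*np.cos(J[:,0])+P[:,1]*np.sin(J[:,0])
def fk(v,j2,j3,j4):
    a,h,L1,a1,L2,a2,T=v; p=j2-j3+j4
    return np.array([a+L1*np.sin(j2+a1)+L2*np.cos(j2-j3+a2)+T*np.cos(p),h+L1*np.cos(j2+a1)-L2*np.sin(j2-j3+a2)-T*np.sin(p)])
o=least_squares(lambda v:(fk(v,J[:,1],J[:,2],J[:,3])-np.array([R1,P[:,2]])).ravel(),[0,.07,.5,0,.4,0,.28])
if __name__=="__main__":
    print(o.x,abs(o.fun).max())
    for th in(80,100,120,140,150):
        best=[]
        for r in np.arange(.4,.7,.04):
            for z in np.arange(.4,.7,.04):
                pt=np.pi/2-np.radians(th)
                q=least_squares(lambda q:fk(o.x,q[0],q[1],pt-q[0]+q[1])-[r,z],[-.4,-.5])
                j2,j3=q.x;j4=pt-j2+j3
                if q.cost<1e-8: 
                    m=min(j2+.86,1.69-j2,j3+1.03,1.26-j3,j4+2.2,2.34-j4); best.append((round(m,2),round(r,2),round(z,2),q.x.round(2),round(j4,2)))
        best.sort(key=lambda b:-b[0]);print(th,best[:4])
E
python3 fit.py
```

```text
[-0.     0.233  0.519  0.     0.413 -0.135  0.461] 3.6603565933823745e-07
80 [(np.float64(0.5), np.float64(0.68), np.float64(0.68), array([-0.36, -0.4 ]), np.float64(0.14)), (np.float64(0.49), np.float64(0.68), np.float64(0.64), array([-0.37, -0.5 ]), np.float64(0.05)), (np.float64(0.44), np.float64(0.68), np.float64(0.6), array([-0.37, -0.59]), np.float64(-0.05)), (np.float64(0.42), np.float64(0.64), np.float64(0.68), array([-0.44, -0.44]), np.float64(0.18))]
100 [(np.float64(0.26), np.float64(0.68), np.float64(0.68), array([-0.33, -0.77]), np.float64(-0.61)), (np.float64(0.21), np.float64(0.64), np.float64(0.68), array([-0.42, -0.82]), np.float64(-0.57)), (np.float64(0.18), np.float64(0.68), np.float64(0.64), array([-0.3 , -0.85]), np.float64(-0.73)), (np.float64(0.17), np.float64(0.6), np.float64(0.68), array([-0.52, -0.86]), np.float64(-0.51))]
120 [(np.float64(0.07), np.float64(0.68), np.float64(0.68), array([-0.  , -0.96]), np.float64(-1.48)), (np.float64(0.02), np.float64(0.68), np.float64(0.64), array([ 0.09, -1.01]), np.float64(-1.62)), (np.float64(-0.0), np.float64(0.64), n
[... 256 characters left out ...]
6)), (np.float64(-0.01), np.float64(0.64), np.float64(0.68), array([ 0.39, -0.95]), np.float64(-2.21)), (np.float64(-0.07), np.float64(0.6), np.float64(0.68), array([ 0.35, -1.05]), np.float64(-2.27)), (np.float64(-0.08), np.float64(0.68), np.float64(0.64), array([ 0.53, -0.88]), np.float64(-2.28))]
150 [(np.float64(-0.16), np.float64(0.68), np.float64(0.68), array([ 0.6 , -0.72]), np.float64(-2.36)), (np.float64(-0.22), np.float64(0.64), np.float64(0.68), array([ 0.56, -0.82]), np.float64(-2.42)), (np.float64(-0.25), np.float64(0.68), np.float64(0.64), array([ 0.68, -0.72]), np.float64(-2.45)), (np.float64(-0.29), np.float64(0.6), np.float64(0.68), array([ 0.53, -0.91]), np.float64(-2.49))]
```

```bash
python3 - <<'E'
from fit import *
print(fk(o.x,*J[-1][1:4]))
g=np.stack(np.meshgrid(np.linspace(-.82,1.6,120),np.linspace(-1,1.2,120)),-1).reshape(-1,2)
for th in(80,100,120,135,142,150,160,-140,-150):
    pt=np.pi/2-np.radians(th);j2,j3=g.T;j4=pt-j2+j3
    m=np.min([j2+.86,1.69-j2,j3+1.03,1.26-j3,j4+2.2,2.34-j4],0);p=fk(o.x,j2,j3,j4)
    w=fk(np.r_[o.x[:6],0],j2,j3,j4)
    ok=(m>.1)&(p[0]>.3)&(p[0]<.75)&(p[1]>.35)&(w[1]>.2)
    print(th,ok.sum())
    if ok.any():
        for tz in(.5,.7,.9):
            i=np.where(ok)[0];k=i[np.argmin((p[1][i]-tz)**2+(p[0][i]-.5)**2)];print("   ",p[:,k],w[:,k],j2[k],j3[k],j4[k])
E
```

```text
[0.575 0.433]
80 3149
    [0.51  0.516] [0.056 0.596] -0.7589915966386555 -0.9260504201680673 0.0074741016700211604
    [0.495 0.7  ] [0.041 0.78 ] -0.7183193277310924 -0.4638655462184874 0.428986706712038
    [0.503 0.899] [0.049 0.979] -0.4946218487394958 0.1462184873949579 0.8153732613338867
100 3149
    [0.539 0.67 ] [0.086 0.59 ] -0.6776470588235294 -0.9260504201680673 -0.42293628654397086
    [0.51  0.699] [0.056 0.619] -0.7589915966386555 -0.8705882352941177 -0.2861295638548952
    [0.499 0.9  ] [0.045 0.82 ] -0.6776470588235294 -0.3529411764705882 0.1501729571535082
120 3536
    [0.745 0.586] [0.346 0.355] 0.3188235294117646 -0.9260504201680673 -1.7684727251781305
    [0.541 0.802] [0.142 0.572] -0.5149579831932773 -0.9260504201680673 -0.9346912125730886
    [0.503 0.901] [0.104 0.67 ] -0.6369747899159663 -0.7226890756302521 -0.6093130613125844
135 4049
    [0.679 0.66 ] [0.353 0.334] 0.3798319327731091 -0.9260504201680673 -2.0912805163386246
    [0.61  0.791] [0.284 0.465] -0.026890756302521024 -0.9260504201680673 -1.6845578272629944
    [0.5   0.899] [0.174 0.573] -0.433613
[... 210 characters left out ...]
4201680673 -2.0507644883479754
    [0.501 0.902] [0.217 0.538] -0.2912605042016807 -0.907563025210084 -1.5238737320454545
150 4223
    [0.574 0.816] [0.344 0.417] 0.17647058823529405 -0.8705882352941177 -2.0942563747260095
    [0.545 0.822] [0.314 0.423] 0.11546218487394955 -0.9260504201680673 -2.088710156238615
    [0.499 0.904] [0.269 0.505] -0.12857142857142856 -0.8890756302521008 -1.80770175287727
160 3984
    [0.635 0.876] [0.477 0.443] 0.3391596638655462 -0.5378151260504201 -2.0987052663119967
    [0.532 0.901] [0.375 0.468] 0.13579831932773112 -0.7411764705882353 -2.098705266311997
    [0.503 0.906] [0.345 0.473] 0.07478991596638651 -0.7966386554621849 -2.093159047824602
-140 0
-150 0
```

The tool is long (0.46 m from wrist pitch joint to TCP), so the flip must be high: r≈0.5, z≈0.9. I'll also turn further right, away from the cabinet.

```bash
cat > wp.py <<'E'
from fit import *
def way(q0,q1,fr):
    for f in fr:
        q=np.array(q0)*(1-f)+np.array(q1)*f
        r,z=fk(o.x,*q[1:]); th=90-np.degrees(q[1]-q[2]+q[3])
        u=uplan(r,z,th,j1=q[0]); print(round(f,2),np.round([r,z,th],2),u[0].round(1),u[1].round(0))
E
python3 - <<'E'
from wp import *
q=get_state()["joint_pos"]
way(q[:4],[-.8,-.13,-.85,-1.767],np.arange(1,11)/20)
E
```

```text
0.05 [ 0.6   0.46 61.76] [-0.8  3.5  0.9] [-5. -1.  0.]
0.1 [ 0.62  0.48 66.41] [-1.8  7.   1.6] [-9. -1.  1.]
0.15 [ 0.64  0.51 71.05] [-2.8 10.4  1.8] [-14.  -2.   1.]
0.2 [ 0.66  0.54 75.69] [-3.9 13.7  1.8] [-19.  -3.   1.]
0.25 [ 0.67  0.57 80.34] [-5.  16.8  1.4] [-23.  -4.   1.]
0.3 [ 0.68  0.6  84.98] [-6.2 19.8  0.8] [-28.  -5.   2.]
0.35 [ 0.69  0.62 89.62] [-7.3 22.7 -0.2] [-32.  -6.   2.]
0.4 [ 0.7   0.65 94.27] [-8.4 25.3 -1.4] [-37.  -7.   2.]
0.45 [ 0.7   0.68 98.91] [-9.5 27.8 -3. ] [-42.  -8.   2.]
0.5 [  0.69   0.71 103.55] [-10.6  30.   -4.8] [-46.  -9.   1.]
```

Call:
send_rows(series=[-0.8, 3.5, 0.9, -5, -1, 0, 0.4, -1.8, 7, 1.6, -9, -1, 1, 0.4, -2.8, 10.4, 1.8, -14, -2, 1, 0.4, -3.9, 13.7, 1.8, -19, -3, 1, 0.4, -5, 16.8, 1.4, -23, -4, 1, 0.4, -6.2, 19.8, 0.8, -28, -5, 2, 0.4, -7.3, 22.7, -0.2, -32, -6, 2, 0.4, -8.4, 25.3, -1.4, -37, -7, 2, 0.4, -9.5, 27.8, -3, -42, -8, 2, 0.4, -10.6, 30, -4.8, -46, -9, 1, 0.4])

```text
clock: 22.02
tcp_pos: [0.6028, -0.3547, 0.7101]
orientation: [0.703, 0.556, 0.28, 0.345]
wrist_force: [-0.2, -1.1, -3.6]
finger_gap: 0.0612
```

```bash
python3 - <<'E'
from wp import *
s=log();q=s["joint_pos"];print(s["clock"],q,s["wrist_force"],s["finger_gap"])
way(q[:4],[-.8,-.13,-.85,-1.767],np.arange(1,11)/10)
E
```

```text
22.0167 [-0.646 -0.29  -0.73  -0.667 -0.002  1.56 ] [-0.171 -1.141 -3.606] 0.06124114644513333
0.1 [  0.69   0.74 107.75] [-1.   2.8  0.2] [-5. -1.  0.]
0.2 [  0.68   0.76 112.44] [-2.1  5.6  0. ] [-9. -2.  0.]
0.3 [  0.67   0.79 117.13] [-3.1  8.3 -0.5] [-14.  -2.  -0.]
0.4 [  0.65   0.81 121.83] [-4.1 11.  -1.3] [-19.  -3.  -1.]
0.5 [  0.64   0.84 126.52] [-5.  13.5 -2.5] [-23.  -4.  -1.]
0.6 [  0.61   0.86 131.21] [-5.8 16.  -4. ] [-28.  -5.  -2.]
0.7 [  0.59   0.88 135.91] [-6.6 18.3 -5.8] [-33.  -6.  -2.]
0.8 [  0.57   0.89 140.6 ] [-7.2 20.5 -7.9] [-37.  -6.  -3.]
0.9 [  0.54   0.91 145.29] [ -7.7  22.5 -10.3] [-42.  -7.  -4.]
1.0 [  0.51   0.92 149.99] [ -8.1  24.3 -12.9] [-47.  -7.  -5.]
```

Continue to 150°, then hold for over two seconds.

Call:
send_rows(series=[-1, 2.8, 0.2, -5, -1, 0, 0.4, -2.1, 5.6, 0, -9, -2, 0, 0.4, -3.1, 8.3, -0.5, -14, -2, 0, 0.4, -4.1, 11, -1.3, -19, -3, -1, 0.4, -5, 13.5, -2.5, -23, -4, -1, 0.4, -5.8, 16, -4, -28, -5, -2, 0.4, -6.6, 18.3, -5.8, -33, -6, -2, 0.4, -7.2, 20.5, -7.9, -37, -6, -3, 0.4, -7.7, 22.5, -10.3, -42, -7, -4, 0.4, -8.1, 24.3, -12.9, -47, -7, -5, 0.4])

```text
clock: 22.85
tcp_pos: [0.4098, -0.3067, 0.921]
orientation: [0.896, 0.235, 0.099, 0.364]
wrist_force: [1.2, 0.4, -2.6]
finger_gap: 0.0612
```

Call:
send_rows(series=[0, 0, 0, 0, 0, 0, 0.4, 0, 0, 0, 0, 0, 0, 0.4, 0, 0, 0, 0, 0, 0, 0.4, 0, 0, 0, 0, 0, 0, 0.4, 0, 0, 0, 0, 0, 0, 0.4, 0, 0, 0, 0, 0, 0, 0.4, 0, 0, 0, 0, 0, 0, 0.4, 0, 0, 0, 0, 0, 0, 0.4, 0, 0, 0, 0, 0, 0, 0.4, 0, 0, 0, 0, 0, 0, 0.4])

```text
clock: 23.68
tcp_pos: [0.4101, -0.309, 0.9203]
orientation: [0.896, 0.236, 0.1, 0.363]
wrist_force: [0.1, -0.0, -2.2]
finger_gap: 0.0612
```

```bash
python3 - <<'E'
from wp import *
s=log();q=s["joint_pos"];print(s["clock"],q,s["tcp_pos"],q2R(s["orientation"])[:,2],s["wrist_force"],s["finger_gap"])
cv2.imwrite("pics/flip.png",read_camera("side"))
way(q[:4],[-.646,-.29,-.73,-.667],np.arange(1,11)/10)
E
```

```text
23.6833 [-0.809 -0.129 -0.846 -1.769  0.011  1.576] [ 0.41  -0.309  0.92 ] [ 0.35  -0.351  0.868] [ 0.071 -0.043 -2.227] 0.06120616216860605
0.1 [  0.54   0.91 145.56] [ 0.5 -3.1  0.4] [ 5. -0.  0.]
0.2 [  0.56   0.89 140.83] [ 1.4 -6.1  0.5] [9. 0. 1.]
0.3 [  0.59   0.88 136.1 ] [ 2.5 -9.   0.3] [14.  1.  2.]
0.4 [  0.61   0.86 131.38] [  3.6 -11.8  -0.3] [19.  2.  3.]
0.5 [  0.64   0.84 126.65] [  4.7 -14.5  -1.2] [24.  2.  3.]
0.6 [  0.65   0.82 121.92] [  5.9 -17.   -2.4] [28.  3.  4.]
0.7 [  0.67   0.79 117.19] [  7.1 -19.3  -3.8] [33.  4.  4.]
0.8 [  0.68   0.76 112.46] [  8.4 -21.4  -5.6] [38.  5.  5.]
0.9 [  0.69   0.74 107.73] [  9.6 -23.3  -7.7] [42.  6.  5.]
1.0 [  0.69   0.71 103.01] [ 10.8 -24.9 -10. ] [47.  7.  6.]
```

Tool axis is 60° above level, so the lid is 60° below. Hold 2 s more, then reverse.

Call:
send_rows(series=[0, 0, 0, 0, 0, 0, 0.4, 0, 0, 0, 0, 0, 0, 0.4, 0, 0, 0, 0, 0, 0, 0.4, 0, 0, 0, 0, 0, 0, 0.4, 0, 0, 0, 0, 0, 0, 0.4, 0, 0, 0, 0, 0, 0, 0.4, 0, 0, 0, 0, 0, 0, 0.4, 0, 0, 0, 0, 0, 0, 0.4, 0, 0, 0, 0, 0, 0, 0.4, 0, 0, 0, 0, 0, 0, 0.4])

```text
clock: 24.57
tcp_pos: [0.4101, -0.3089, 0.9203]
orientation: [0.896, 0.236, 0.1, 0.363]
wrist_force: [0.0, -0.1, -2.1]
finger_gap: 0.0616
```

Call:
send_rows(series=[0, 0, 0, 0, 0, 0, 0.4, 0, 0, 0, 0, 0, 0, 0.4, 0, 0, 0, 0, 0, 0, 0.4, 0, 0, 0, 0, 0, 0, 0.4, 0, 0, 0, 0, 0, 0, 0.4, 0, 0, 0, 0, 0, 0, 0.4, 0, 0, 0, 0, 0, 0, 0.4, 0, 0, 0, 0, 0, 0, 0.4, 0, 0, 0, 0, 0, 0, 0.4, 0, 0, 0, 0, 0, 0, 0.4])

```text
clock: 25.4
tcp_pos: [0.4101, -0.3089, 0.9204]
orientation: [0.896, 0.236, 0.1, 0.363]
wrist_force: [0.4, -0.4, -2.2]
finger_gap: 0.0612
```

Call:
send_rows(series=[0.5, -3.1, 0.4, 5, 0, 0, 0.4, 1.4, -6.1, 0.5, 9, 0, 1, 0.4, 2.5, -9, 0.3, 14, 1, 2, 0.4, 3.6, -11.8, -0.3, 19, 2, 3, 0.4, 4.7, -14.5, -1.2, 24, 2, 3, 0.4, 5.9, -17, -2.4, 28, 3, 4, 0.4, 7.1, -19.3, -3.8, 33, 4, 4, 0.4, 8.4, -21.4, -5.6, 38, 5, 5, 0.4, 9.6, -23.3, -7.7, 42, 6, 5, 0.4, 10.8, -24.9, -10, 47, 7, 6, 0.4])

```text
clock: 26.23
tcp_pos: [0.6037, -0.354, 0.7057]
orientation: [0.698, 0.559, 0.278, 0.351]
wrist_force: [0.7, -0.8, -2.8]
finger_gap: 0.0616
```

```bash
python3 - <<'E'
from wp import *
s=log();q=s["joint_pos"];print(s["clock"],q,s["tcp_pos"],s["finger_gap"])
way(q[:4],[-.492,-.449,-.625,.399],np.arange(1,11)/10)
E
```

```text
26.2333 [-0.647 -0.289 -0.735 -0.669  0.004  1.575] [ 0.604 -0.354  0.706] 0.061592228097016595
0.1 [ 0.7   0.68 98.21] [ 0.9 -2.7 -0.6] [ 5.  1. -0.]
0.2 [ 0.7   0.65 93.64] [ 2.  -5.5 -1.4] [9. 2. 0.]
0.3 [ 0.69  0.62 89.07] [ 3.  -8.1 -2.6] [14.  2.  0.]
0.4 [ 0.68  0.59 84.49] [  4.1 -10.7  -4.2] [18.  3. -0.]
0.5 [ 0.67  0.56 79.92] [  5.  -13.2  -6. ] [23.  4. -0.]
0.6 [ 0.66  0.54 75.35] [  5.9 -15.6  -8.2] [27.  5. -0.]
0.7 [ 0.64  0.51 70.77] [  6.7 -17.8 -10.6] [32.  6. -1.]
0.8 [ 0.62  0.48 66.2 ] [  7.5 -19.9 -13.4] [37.  7. -1.]
0.9 [ 0.6   0.46 61.63] [  8.1 -21.8 -16.4] [41.  8. -1.]
1.0 [ 0.57  0.43 57.05] [  8.6 -23.6 -19.6] [46.  9. -2.]
```

Call:
send_rows(series=[0.9, -2.7, -0.6, 5, 1, 0, 0.4, 2, -5.5, -1.4, 9, 2, 0, 0.4, 3, -8.1, -2.6, 14, 2, 0, 0.4, 4.1, -10.7, -4.2, 18, 3, 0, 0.4, 5, -13.2, -6, 23, 4, 0, 0.4, 5.9, -15.6, -8.2, 27, 5, 0, 0.4, 6.7, -17.8, -10.6, 32, 6, -1, 0.4, 7.5, -19.9, -13.4, 37, 7, -1, 0.4, 8.1, -21.8, -16.4, 41, 8, -1, 0.4, 8.6, -23.6, -19.6, 46, 9, -2, 0.4])

```text
clock: 27.07
tcp_pos: [0.5436, -0.2008, 0.4325]
orientation: [0.408, 0.753, 0.455, 0.244]
wrist_force: [1.0, -0.3, -3.3]
finger_gap: 0.0614
```

```bash
python3 - <<'E'
from wp import *
s=log();q=s["joint_pos"];print(s["clock"],q,s["tcp_pos"],s["finger_gap"])
way(q[:4],[-.42,-.02,.1,1.69],np.arange(1,11)/10)
E
```

```text
27.0667 [-0.497 -0.448 -0.62   0.409  0.008  1.562] [ 0.544 -0.201  0.432] 0.061415167498724214
0.1 [ 0.57  0.42 51.08] [ 0.2 -1.7  0.3] [ 6. -0.  0.]
0.2 [ 0.56  0.4  45.41] [ 0.6 -3.4  0.1] [11.  0. -0.]
0.3 [ 0.54  0.39 39.74] [ 1.  -5.1 -0.4] [17.  1. -0.]
0.4 [ 0.53  0.38 34.07] [ 1.4 -6.8 -1.3] [23.  1. -1.]
0.5 [ 0.51  0.38 28.4 ] [ 1.8 -8.3 -2.6] [28.  1. -1.]
0.6 [ 0.49  0.37 22.73] [ 2.1 -9.8 -4.2] [34.  1. -1.]
0.7 [ 0.47  0.37 17.06] [  2.4 -11.   -6.2] [40.  2. -2.]
0.8 [ 0.44  0.38 11.39] [  2.6 -12.1  -8.5] [45.  2. -2.]
0.9 [0.42 0.38 5.72] [  2.8 -13.  -11.1] [51.  2. -3.]
1.0 [0.39 0.39 0.05] [  2.9 -13.6 -13.9] [57.  2. -3.]
```

Call:
send_rows(series=[0.2, -1.7, 0.3, 6, 0, 0, 0.4, 0.6, -3.4, 0.1, 11, 0, 0, 0.4, 1, -5.1, -0.4, 17, 1, 0, 0.4, 1.4, -6.8, -1.3, 23, 1, -1, 0.4, 1.8, -8.3, -2.6, 28, 1, -1, 0.4, 2.1, -9.8, -4.2, 34, 1, -1, 0.4, 2.4, -11, -6.2, 40, 2, -2, 0.4, 2.6, -12.1, -8.5, 45, 2, -2, 0.4, 2.8, -13, -11.1, 51, 2, -3, 0.4, 2.9, -13.6, -13.9, 57, 2, -3, 0.4])

```text
clock: 27.9
tcp_pos: [0.3895, -0.087, 0.3973]
orientation: [-0.002, 0.84, 0.542, 0.0]
wrist_force: [0.3, 0.6, -3.4]
finger_gap: 0.0614
```

```bash
python3 - <<'E'
from h import *
s=log();print(s["clock"],s["joint_pos"],s["tcp_pos"],s["orientation"],s["finger_gap"])
for n in("wrist","top","side"):
  c=cam(n);im=read_camera(n);cv2.imwrite(f"pics/{n}_p.png",im)
  for l,z in(("first_jar",.11),("round_board",.016)):
    for d in silhouettes(n,l)[:2]:
      ys,xs=np.nonzero(d["pixels"]);print(n,l,round(d["p"],2),d["box"],onz(c,(xs.mean(),ys.mean()),z))
w=cam("wrist");print("w2 lid:") 
print(plan((.405,-.005,.30),Rdown(np.radians(80))))
E
```

```text
27.9 [-0.423 -0.014  0.112  1.699  0.002  1.573] [ 0.389 -0.087  0.397] [-0.002  0.84   0.542  0.   ] 0.06144739593149832
wrist first_jar 0.94 [333.8, 25.0, 66.5, 61.0] [ 0.527 -0.025  0.11 ]
wrist round_board 0.58 [224.7, 0.0, 176.2, 163.2] [ 0.458 -0.014  0.016]
top first_jar 0.25 [163.0, 259.0, 21.0, 22.1] [0.451 0.535 0.11 ]
top round_board 0.66 [329.1, 239.4, 21.5, 23.0] [ 0.394 -0.071  0.016]
side round_board 0.64 [281.6, 239.5, 79.3, 48.3] [ 0.429 -0.08   0.016]
w2 lid:
(array([ 8.12, -2.1 ,  9.65]), array([  0.19,  -0.09, -14.42]))
```

Call:
send_rows(series=[0.8, -0.2, 0.9, 0, 0, -1.5, 0.4, 2, -0.5, 2.2, 0, 0, -3.5, 0.4, 3.2, -0.8, 3.6, 0, 0, -6, 0.4, 4.4, -1.1, 5, 0, 0, -8, 0.4, 5.6, -1.4, 6.5, 0, 0, -10, 0.4, 6.6, -1.7, 8, 0, 0, -12, 0.4, 7.4, -1.9, 9, 0, 0, -13.5, 0.4, 7.9, -2, 9.6, 0.2, 0, -14.4, 0.4, 7.9, -2, 9.6, 0.2, 0, -14.4, 0.4, 7.9, -2, 9.6, 0.2, 0, -14.4, 0.4])

```text
clock: 29.18
tcp_pos: [0.405, -0.0074, 0.3009]
orientation: [-0.001, 0.766, 0.643, 0.0]
wrist_force: [-0.1, 0.9, -2.6]
finger_gap: 0.0615
```

```bash
python3 - <<'E'
from h import *
s=log();print(s["tcp_pos"],s["orientation"],s["wrist_force"]);print(plan((.405,-.008,.0525),Rdown(np.radians(80))))
E
```

```text
[ 0.405 -0.007  0.301] [-0.001  0.766  0.643  0.   ] [-0.08   0.944 -2.556]
(array([-0.1 ,  0.05, 24.84]), array([-0.08, -0.09, -0.01]))
```

Call:
send_rows(series=[0, 0, 1.5, 0, 0, 0, 0.4, 0, 0, 4, 0, 0, 0, 0.4, 0, 0, 7, 0, 0, 0, 0.4, 0, 0, 10, 0, 0, 0, 0.4, 0, 0, 13, 0, 0, 0, 0.4, 0, 0, 16, 0, 0, 0, 0.4, 0, 0, 19, 0, 0, 0, 0.4, 0, 0, 21.2, 0, 0, 0, 0.4, 0, 0, 22.6, 0, 0, 0, 0.4, 0, 0, 23.5, 0, 0, 0, 0.4])

```text
clock: 30.02
tcp_pos: [0.4044, -0.0074, 0.0647]
orientation: [-0.002, 0.767, 0.642, -0.0]
wrist_force: [0.5, 0.1, -2.9]
finger_gap: 0.0616
```

Call:
send_rows(series=[0, 0, 0.2, 0, 0, 0, 0.4, 0, 0, 0.4, 0, 0, 0, 0.4, 0, 0, 0.6, 0, 0, 0, 0.4, 0, 0, 0.8, 0, 0, 0, 0.4, 0, 0, 0.95, 0, 0, 0, 0.4, 0, 0, 1, 0, 0, 0, 0.4, 0, 0, 1, 0, 0, 0, 0.4])

```text
clock: 30.6
tcp_pos: [0.4047, -0.0068, 0.0558]
orientation: [-0.001, 0.766, 0.643, 0.0]
wrist_force: [-0.9, -1.1, -3.5]
finger_gap: 0.0614
```

Call:
send_rows(series=[0, 0, 0.1, 0, 0, 0, 0.4, 0, 0, 0.2, 0, 0, 0, 0.4, 0, 0, 0.25, 0, 0, 0, 0.4, 0, 0, 0.25, 0, 0, 0, 0.4])

```text
clock: 30.93
tcp_pos: [0.4044, -0.0067, 0.053]
orientation: [-0.001, 0.766, 0.643, 0.0]
wrist_force: [0.5, 1.0, -2.7]
finger_gap: 0.0615
```

Call:
send_rows(series=[0, 0, 0.05, 0, 0, 0, 0.4, 0, 0, 0.1, 0, 0, 0, 0.4, 0, 0, 0.15, 0, 0, 0, 0.4, 0, 0, 0.15, 0, 0, 0, 0.4])

```text
clock: 31.27
tcp_pos: [0.4045, -0.0067, 0.0526]
orientation: [-0.001, 0.766, 0.643, 0.0]
wrist_force: [-3.9, 0.5, 9.1]
finger_gap: 0.0615
```

Contact (+9 N). Ease off, open, and rise.

Call:
send_rows(series=[0, 0, -0.05, 0, 0, 0, 0.4, 0, 0, -0.05, 0, 0, 0, 0.75, 0, 0, -0.05, 0, 0, 0, 0.85, 0, 0, -0.05, 0, 0, 0, 1, 0, 0, -0.05, 0, 0, 0, 1, 0, 0, -0.05, 0, 0, 0, 1, 0, 0, -0.05, 0, 0, 0, 1, 0, 0, -1, 0, 0, 0, 1, 0, 0, -2.5, 0, 0, 0, 1, 0, 0, -4.5, 0, 0, 0, 1])

```text
clock: 32.1
tcp_pos: [0.4033, -0.0066, 0.096]
orientation: [-0.003, 0.766, 0.643, -0.001]
wrist_force: [0.4, -0.0, -0.8]
finger_gap: 0.0853
```

Call:
send_rows(series=[0, 0, -2, 0, 0, 0, 1, 0, 0, -5, 0, 0, 0, 1, 0, 0, -9, 0, 0, 0, 1, 0, 0, -13, 0, 0, 0, 1, 0, 0, -17, 0, 0, 0, 1, 0, 0, -21, 0, 0, 0, 1, 0, 0, -25, 0, 0, 0, 1, 0, 0, -25, 0, 0, 0, 1, 0, 0, -25, 0, 0, 0, 1])

```text
clock: 32.85
tcp_pos: [0.4064, -0.0078, 0.3489]
orientation: [0.001, 0.766, 0.643, 0.002]
wrist_force: [0.1, 0.6, -0.6]
finger_gap: 0.0853
```

```bash
python3 - <<'E'
from h import *
s=log();print(s["clock"],s["tcp_pos"],s["wrist_force"],s["finger_gap"])
c=cam("wrist");im=read_camera("wrist");sd=read_camera("side");cv2.imwrite("pics/end.png",cv2.resize(np.vstack([im[:300],sd[120:320]]),None,fx=1,fy=1))
read_camera("wrist")
for l in("jam_jar","first_jar"):
  for d in silhouettes("wrist",l)[:2]:
    ys,xs=np.nonzero(d["pixels"]);print(l,round(d["p"],2),d["box"],onz(c,(xs.mean(),ys.mean()),.11))
print(proj(c,(.405,-.007,.11)),proj(c,(.405,-.007,.016)))
E
```

```text
32.85 [ 0.406 -0.008  0.349] [ 0.051  0.637 -0.581] 0.08529391128324729
jam_jar 0.57 [251.9, 133.4, 60.8, 58.3] [ 0.407 -0.005  0.11 ]
first_jar 0.7 [352.7, 123.4, 71.5, 68.2] [ 0.529 -0.02   0.11 ]
[278.43  165.365] [278.35  151.963]
```

View pics/end.png

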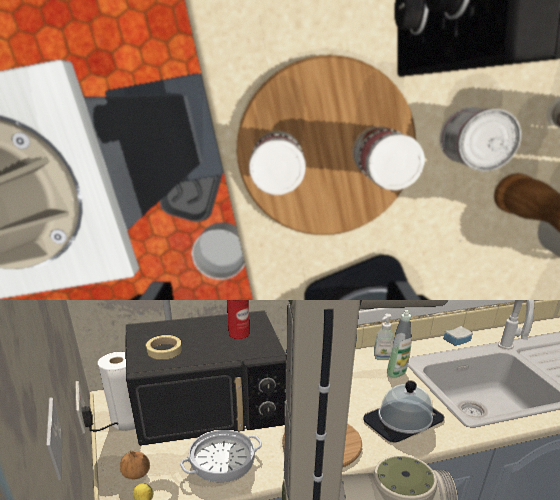

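The jar stands upright with its lid at (277,165), as projected. The first jar is unmoved and the dome sits on the black board. Handing in.

```bash
python3 -c "
from workcell import *
print(hand_in())"
```

```text
the job is handed in; nothing more can be done
None
```

The job is done and handed in, about 33 s into the 72 s allowed; `hand_in()` gives no verdict.

- **Dome:** I lifted the dome straight up by its knob and set it knob up on the black board. The knob showed about 1–2 mm from the board's measured centre. My first grip sat too high on the knob, so I opened, lowered 8 mm and gripped again before lifting.
- **Flip:** The jar was held with its lid about 60° below level for nearly 3 s, and the grip did not slip. The wrist could not tip the jar that far low down, so I did this at about 0.92 m height, clear of the wall cabinet.
- **Placing:** The jar stands upright at about (0.405, -0.007) on the free half of the round board. Its edge is about 96 mm from the board's centre, inside the 117 mm limit. It touched down with about 9 N on the wrist sensor, a little firmer than the dome's contact at about 1 N.
- **Last checks:** In the last wrist view the jar's lid was within about 3 mm of where I meant it, and the gripper was open with no contact. The first jar read (0.529, -0.020), against 0.53–0.55 and about -0.03 in earlier views; I take that spread as measuring error, as the gripper never came near it. Everything else in view looked unmoved. The network's top and side detections of the round board and first jar just before placing disagreed because the arm hid them, so I used the wrist camera.

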